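# Take the roller pack off its display peg

## Robot

A 6-joint arm with a two-finger parallel gripper is mounted at the origin on a cart in front of the work surface, level with it; the furniture and walls round the work are solid. World frame = base frame: x ahead of the robot, y to its left, z up, the work surface at z = 0. Lengths are in mm, angles in rad, forces in N, time in s.
With the tool pointing down it reaches from about 375 to 900 mm from the base axis. Payload 3.1 kg.
Tool frame: the origin (TCP) lies at the very end of the fingers, on their centre line; the grasp point (between the pads) lies 19 mm behind it; z points along the fingers, y is the direction in which the jaws open and shut (so a half turn about z gives the same grasp; the last joint's range is limited). The gripper opens to 85 mm and grips with 20 to 120 N. Pads are 22 mm wide; open, the fingers measure 114 mm over their backs; the gripper's body (76 mm by 85 mm) begins 54 mm behind the grasp point. The pads swing forward as they close: fully open they stand 13 mm farther back than shut.
Start: joints at [1.05, 0.527, 1.433, -0, 1.181, -0.178], TCP at [209.448, 588.836, 231.31] pointing down, gripper open.
Joint ranges: [-3.08, 3.08], [-0.75, 2.2], [0.22, 2.44], [-1.43, 4.57], [0, 2.65], [-2.85, 2.85]. Speed limits (rad/s): [2.79, 2.79, 3.14, 3.14, 3.14, 3.14].

## Interface

Orientations are given as a rotation vector (axis times angle).
In Python, from bench import state, read_camera, get_calibration, finish_job gives the robot as it stands.
- The arm moves only by the tool arm_command, never from a script. Its argument "increments" is a list of rows, each a list of 7 numbers: the shift along the world's x, y, z in mm, then the turn, a rotation vector about the world's x, y, z in rad, then the closure, from 0 (fully open) to 1 (shut). A call has 1 to 8 rows; each row shifts and turns the commanded pose from where the row before left it; what a row does not reach is not made up. A row lasts 1/10 s, in which the tool goes at most 50 mm and 8.59 degrees, less where a joint would pass 70% of its speed; a pose out of reach is approached as far as the arm can. A call with a gripper value outside its range is refused whole. The fingers move at their own pace and stop on an object; "force" is the grip in N (left out, the last holds). Time passes only in rows, so rows that do not move let the fingers close. It gives the time, the measured TCP pose, the force and the opening at its end, in the units of the state.
- state(): the state, without advancing time (a new reading comes with each control period).
- read_camera(name): name is "side" or "top" or "wrist"; returns (picture, depth): 384x512x3 uint8, red, green, blue; 384x512 float32, mm along the optical axis (not along the pixel's ray), 0 where there is no reading.
- get_calibration(name): a dict with "fx", "fy", "cx", "cy" (pixels), "extrinsics" (4x4, takes a point from camera to world coordinates); the wrist camera has in their place "hand_eye" (4x4, takes a point from camera to tool coordinates, whose origin is the TCP and whose axes are the flange's). Camera axes: x right, y down, z forward; pixel columns grow to the right and rows downward; lengths in mm; the calibration is good to about 2 mm. A picture is of the moment at which its call begins: read the wrist's pose just before it. get_calibration takes no time and is no camera call.
- finish_job(): hands the job in, once; it reports no verdict.
The state is a dict: "time": time; "q": joint angles; "qvel": joint speeds; "effort": joint torques, N m; "ee_pos": TCP position; "eef_rot": TCP orientation; "force": force on the tool from outside, world axes, zero at the start; "moment": the same for the moment, N m; "width": finger opening in mm.
Only numpy, scipy, OpenCV 4.12 (cv2) and the standard library are available. Lean on these libraries where they do the work, as an engineer would, in place of code of your own. Each camera call takes 0.05 s, during which the arm holds its last target.

## Task

Two spare-part packs hang on the little peg stand. Take the pack that carries the round roller off its peg, lifting it so that its hole clears the peg's upturned tip as you slide it off, and set it down gently in the blue bin, standing upright on its foot. Leave the other pack hanging where it is.

Things in the scene. Friction and masses are not known exactly. Their poses are not given: they have to be found in the camera images.
- pack_roller: Wanted pack, 0.1-0.2 kg: black plate 10 thick (x), 64 wide (y), 154 high (z), foot 50 (x) x 64 x 10; on its front (-x) a round steel roller, 48 dia. Origin: underside of foot, centre. Hanging hole 34 (y) wide, z 70-108; solid grip strip z 108-154, free on both faces: grip across the 10 mm from above, tips about 24 (at most 30) below its top edge. Hangs upright, square to its peg, hole's upper edge on it.
- hang_stand: Fixed steel stand with two pegs at y = -50 and +50, packs in its plane x = 0. Origin: on the bench below, z up. Pegs: level 6 mm rods along x at z = 135 (axis) from a cross bar at x = +55; straight to x = -30, then bent up; tip ends at x = -45, top z = 152. A pack comes off toward -x: lift it 14 to 32 mm (best 23), slide 55 mm or more (80 takes the foot clear too). Base plate 8 thick.
- pack_block: The other pack, to stay on its peg: same black plate, origin and axes, but with a rectangular steel block (46 wide, 26 high, 16 thick) on its front instead of the round roller. Which pack hangs on which peg varies; the pegs are 100 mm apart.
- kit_bin: The empty open blue plastic bin on the bench, 246 (x) x 270 (y) x 68 high over its rim. Origin: centre of its underside; z up. The inner floor is 3 mm above the origin, flat to 100 mm from the middle along x and 110 along y. Loose, about 0.3 kg.

How it is judged:
By the outcome, as a careful person would: the job done as asked, in the order asked, and still so for the second after the job is handed in, with the robot touching nothing.
It also fails if it takes over 45 s, if anything falls off the work surface, if the arm or the gripper's body presses on something with over 40 N, if the wrist force passes 120 N, or if a joint passes its speed limit or range.

## Working session

There is one attempt and no reset: what is moved stays moved. The work goes in short steps, Python scripts to look and compute and a tool call to move; the robot and the scene stay as the last step left them, time stands still between calls to the robot, and variables do not carry over. Pictures are saved under pics/ and viewed, and the job is handed in when it is done.

Besides the shell and the picture viewer there is one more tool, called in YAML: its name, and indented under it one key for each argument. arm_command: Moves the arm, as the interface text tells. Its arguments: {"type":"object","properties":{"increments":{"type":"array","items":{"type":"array","items":{"type":"number"}}},"force":{"type":"number"}},"required":["increments"]}

```bash
mkdir -p pics; cat > h.py <<'E'
import numpy as np, cv2
from bench import state, read_camera, get_calibration, finish_job
from scipy.spatial.transform import Rotation as R
def grab(n):
    s=state(); im,d=read_camera(n); c=get_calibration(n)
    if n=='wrist':
        T=np.eye(4);T[:3,:3]=R.from_rotvec(s['eef_rot']).as_matrix();T[:3,3]=s['ee_pos'];E=T@np.array(c['hand_eye'])
    else: E=np.array(c['extrinsics'])
    return im,d,c,E
def cloud(d,c,E):
    v,u=np.mgrid[:d.shape[0],:d.shape[1]]
    P=np.stack([(u-c['cx'])/c['fx']*d,(v-c['cy'])/c['fy']*d,d],-1)
    return P@E[:3,:3].T+E[:3,3]
E
python3 - <<'E'
from h import *
print(state())
for n in ['side','top']:
    im,d,c,E=grab(n); np.savez(f'{n}0.npz',im=im,d=d,E=E,K=[c['fx'],c['fy'],c['cx'],c['cy']])
    cv2.imwrite(f'pics/{n}0.png',im[...,::-1]); print(n,E.round(3),c['fx'])
E
```

```text
{'time': 0.0, 'q': array([ 1.05050479e+00,  5.28452509e-01,  1.43392859e+00, -8.24262437e-07,
        1.18140067e+00, -1.78490079e-01]), 'qvel': array([ 0.00154224, -0.00185574,  0.00018544, -0.0005106 ,  0.00073788,
        0.00095821]), 'effort': array([-2.23217874e-03, -4.42361140e+01, -1.78023487e+01, -4.25523904e-04,
        8.43916554e-03,  9.45591808e-06]), 'ee_pos': array([209.08835164, 588.21339781, 230.33365725]), 'eef_rot': array([-0.53416264, -3.09508655,  0.00323053]), 'force': array([-0.12287595, -0.67229715,  0.46418954]), 'moment': array([ 0.01967183, -0.03975845,  0.07291571]), 'width': 85.31365887795428}
side [[ 1.93000e-01 -7.55000e-01  6.27000e-01  4.94050e+01]
 [-9.81000e-01 -1.44000e-01  1.29000e-01 -5.63810e+01]
 [-7.00000e-03 -6.40000e-01 -7.68000e-01  6.98193e+02]
 [ 0.00000e+00  0.00000e+00  0.00000e+00  1.00000e+00]] 383.9236223408005
top [[-2.00000e-02 -9.92000e-01  1.23000e-01  4.78808e+02]
 [-9.99000e-01  1.60000e-02 -3.20000e-02  4.09270e+01]
 [ 3.00000e-02 -1.24000e-01 -9.92000e-01  8.87482e+02]
 [ 0.00000e+00  0.00000e+00  0.00000e+00  1.00000e+00]] 381.6554527812429
```

View pics/side0.png

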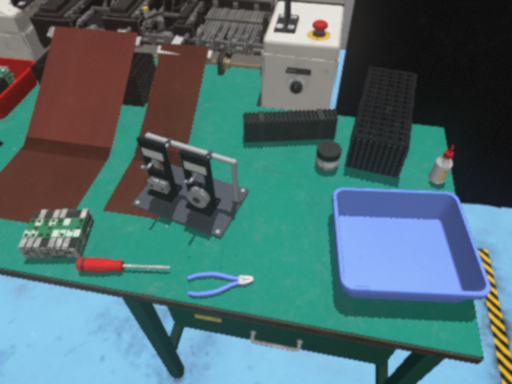

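View pics/top0.png

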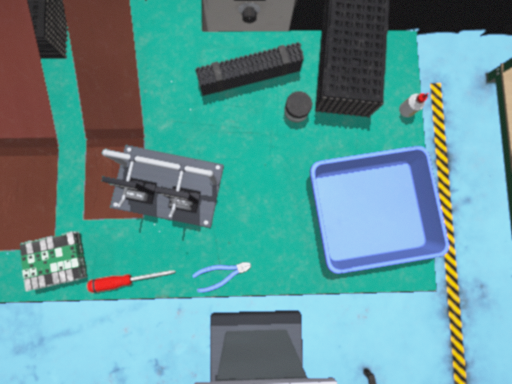

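The side picture shows the stand near (195,185), with the packs at about (155,165) and (197,180), and the bin at (405,245). I'll zoom in on the stand and measure it.

```bash
python3 - <<'E'
from h import *
for n,(u0,u1,v0,v1) in {'side':(120,260,120,245),'top':(90,235,130,240)}.items():
    z=np.load(n+'0.npz'); im=z['im'][v0:v1,u0:u1,::-1]
    cv2.imwrite(f'pics/{n}0z.png',cv2.resize(im,None,fx=5,fy=4.7 if n=='side' else 5,interpolation=cv2.INTER_CUBIC))
for n in ['side','top']:
    z=np.load(n+'0.npz');K=z['K'];c=dict(zip(['fx','fy','cx','cy'],K));P=cloud(z['d'],c,z['E'])
    im=z['im']
    # heights over bench
    print(n,'bench z', np.median(P[230:250,285:300,2]) if n=='top' else np.median(P[200:240,260:300,2]))
    # packs + bar : z>60 in the stand region
    v,u=np.mgrid[:384,:512]
    reg=(u>90)&(u<260)&(v>120)&(v<245)&(z['d']>0)
    for lo,hi in [(4,14),(120,140),(140,175)]:
        m=reg&(P[...,2]>lo)&(P[...,2]<hi)&(im.max(-1)<200)
        if lo==4: m&=(abs(im.astype(int)[...,1]-im[...,0].astype(int))<25)
        q=P[m]; 
        r=cv2.minAreaRect(q[:,:2].astype(np.float32)); print(lo,hi,len(q),r,q.mean(0))
    b=z['im'].astype(int); m=(b[...,2]>b[...,0]+50)&(b[...,2]>b[...,1]+30)&(u>300)&(u<490)&(v>140)&(v<305)&(z['d']>0)
    for lo,hi in [(-5,12),(55,80)]:
        q=P[m&(P[...,2]>lo)&(P[...,2]<hi)]
        r=cv2.minAreaRect(q[:,:2].astype(np.float32)); print('bin',lo,len(q),r,np.median(q[:,2]))
E
```

```text
side bench z -0.33769095998667353
4 14 3052 ((614.947265625, 253.2514190673828), (307.5567321777344, 417.0597839355469), 16.64575958251953) [578.53775131 209.67122671   7.76080823]
120 140 686 ((578.1773071289062, 218.81491088867188), (221.7743682861328, 95.47150421142578), 77.67501068115234) [589.98333237 209.62994462 134.35755985]
140 175 912 ((574.1832885742188, 220.13327026367188), (216.44775390625, 104.24815368652344), 77.45931243896484) [571.90211493 215.26301944 154.09619857]
bin -5 8695 ((569.5475463867188, -274.94842529296875), (295.4778137207031, 283.4310302734375), 7.784721851348877) 1.9055927049613501
bin 55 3158 ((526.2827758789062, -252.68943786621094), (248.3253936767578, 270.8692626953125), 7.835873126983643) 65.95594617054877
top bench z 1.004542146386143
4 14 4032 ((611.932373046875, 232.17794799804688), (283.92681884765625, 217.1865997314453), 84.40907287597656) [589.17910465 209.90668156   8.71004045]
120 140 311 ((582.4326782226562, 217.03683471679688), (221.31398010253906, 91.8326644897461), 77.41404724121094) [597.76806939 213.28240502 136.8506274 ]
140 175 291 ((574.9611206054688, 216.841552734375), (217.39703369140625, 104.79558563232422), 77.46917724609375) [582.73832554 214.72391452 149.85778381]
bin -5 8970 ((531.6361694335938, -278.190673828125), (268.6193542480469, 281.26446533203125), 7.796781063079834) 3.4600075587725883
bin 55 2612 ((527.744140625, -255.01739501953125), (246.40875244140625, 271.38836669921875), 8.03376293182373) 67.73205020112181
```

```bash
echo
```

```text
(no output)
```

View pics/side0z.png

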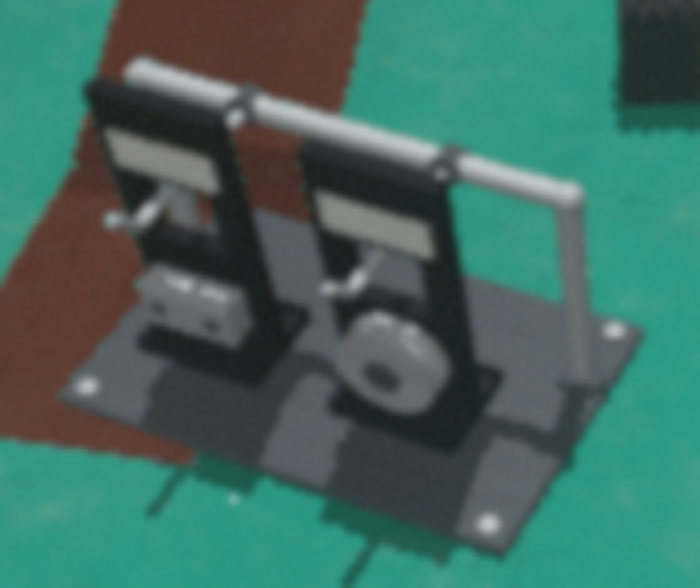

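View pics/top0z.png

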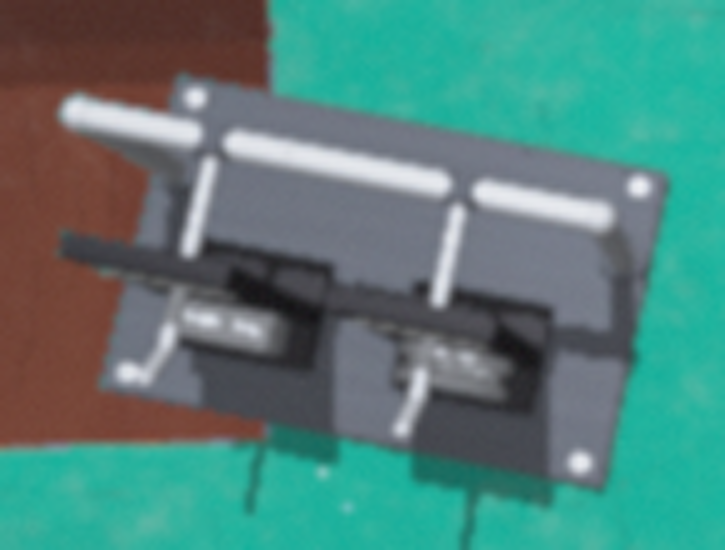

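```bash
python3 - <<'E'
from h import *
for n in ['side','top']:
    z=np.load(n+'0.npz');K=z['K'];c=dict(zip(['fx','fy','cx','cy'],K));P=cloud(z['d'],c,z['E'])
    im=z['im'].astype(int); v,u=np.mgrid[:384,:512]
    reg=(u>90)&(u<260)&(v>120)&(v<245)&(z['d']>0)
    for nm,m in [('dark top',reg&(P[...,2]>160)&(P[...,2]<200)&(im.max(-1)<75)),('bar',reg&(P[...,2]>130)&(P[...,2]<200)&(im.min(-1)>150)),
                 ('plate',reg&(P[...,2]>5)&(P[...,2]<13)&(abs(im[...,0]-im[...,1])<25)&(abs(im[...,2]-im[...,1])<30))]:
        m=cv2.morphologyEx(m.astype(np.uint8),cv2.MORPH_OPEN,np.ones((2,2))) if nm!='plate' else m.astype(np.uint8)
        k,l,st,ce=cv2.connectedComponentsWithStats(m)
        for i in range(1,k):
            if st[i,4]>15:
                q=P[l==i]; r=cv2.minAreaRect(q[:,:2].astype(np.float32))
                print(n,nm,st[i],'c',np.round(r[0],1),np.round(r[1],1),round(r[2],2),'z',np.percentile(q[:,2],[5,50,95,99]).round(1))
E
```

```text
side dark top [138 138  30  18 289] c [377.9 157.2] [781.8  51.6] 29.25 z [161.2 176.5 184.3 247.1]
side dark top [180 151  31  20 326] c [626.4 197.7] [192.7  56.7] 19.45 z [161.7 176.1 184.5 185. ]
side bar [147 134  20   8  61] c [634.6 287.4] [50.7  8.4] 75.34 z [137.9 139.9 141.6 142. ]
side bar [172 142  36  13 111] c [617.3 207.9] [87.   9.2] 75.73 z [137.5 140.  141.8 142.2]
side bar [213 155  24   9  77] c [600.8 126.9] [52.   9.9] 79.57 z [136.5 139.9 141.7 142.3]
side plate [245 138  15   4  32] c [812.8 114.2] [ 5.8 37.5] 11.13 z [ 5.8  9.5 12.2 12.3]
side plate [135 146   6   9  24] c [716.3 403. ] [27.9 11.3] 34.26 z [ 5.2  9.1 12.4 12.8]
side plate [167 152  13   8  67] c [714.7 303.4] [37.6 19.8] 85.42 z [ 5.5  8.2 12.3 12.6]
side plate [ 131  165  117   73 2703] c [589.8 217.2] [235.3 149.2] 77.82 z [ 5.8  7.8  9.7 10.9]
side plate [194 174  11  10  67] c [652.2 210.1] [30.9 25.2] 76.28 z [ 6.   7.6  9.5 10.4]
top dark top [104 179  28   9  94] c [576.4 271. ] [52.5  6.4] 77.6 z [168.9 184.  186.4 186.5]
top dark top [135 184   6   6  28] c [569.2 239.9] [ 4.6 11.3] 
[... 351 characters left out ...]
133.2] [66.6 28.8] 89.13 z [130.4 141.  143.4 144.2]
top bar [179 172   5  14  43] c [598.7 171.1] [23.9 42.8] 76.95 z [  7.8 136.1 139.6 140.4]
top bar [119 195   7  13  35] c [550.7 296.6] [49.  23.5] 79.29 z [  8.  138.4 151.4 153.8]
top bar [170 204   7  14  39] c [511.8 120.8] [170.8  26.7] 76.47 z [  9.5 137.7 153.1 608.6]
top plate [124 144  99  40 811] c [653.4 200.7] [236.3  43. ] 70.93 z [ 6.4  8.8 11.5 12.3]
top plate [131 162  49  28 820] c [615.  243.4] [109.9  47.2] 77.65 z [ 6.3  8.6 11.1 11.9]
top plate [116 165  14  16 121] c [624.2 316.5] [24.9 33.6] 76.64 z [ 6.   8.6 11.4 12.7]
top plate [ 109  172  110   55 2215] c [574.9 220. ] [236.3 114.8] 78.2 z [ 6.3  8.8 11.3 12.2]
```

```bash
python3 - <<'E'
from h import *
a=np.deg2rad(-12.4); X=np.array([np.cos(a),np.sin(a)]);Y=np.array([-np.sin(a),np.cos(a)])
for n in ['side','top']:
    z=np.load(n+'0.npz');K=z['K'];c=dict(zip(['fx','fy','cx','cy'],K));P=cloud(z['d'],c,z['E'])
    im=z['im'].astype(int); v,u=np.mgrid[:384,:512]
    reg=(u>90)&(u<260)&(v>120)&(v<245)&(z['d']>0)
    m=reg&(im.max(-1)<110)&(P[...,2]>181.5)&(P[...,2]<189)
    bar=reg&(P[...,2]>132)&(P[...,2]<144)&(im.min(-1)>130)&(P[...,:2]@X>535)
    q=P[bar]; l=cv2.fitLine(q[:,:2].astype(np.float32),cv2.DIST_HUBER,0,.01,.01).ravel(); print(n,'bar ang',np.rad2deg(np.arctan2(l[1],l[0]))%180, 'pos',l[2:],l[2:]@X, 'ends',np.percentile(q@np.r_[Y,0],[0,1,99,100]))
    for nm,s in [('left',P[...,1]>217),('right',P[...,1]<217)]:
        q=P[m&s]; l=cv2.fitLine(q[:,:2].astype(np.float32),cv2.DIST_HUBER,0,.01,.01).ravel()
        p=np.c_[q[:,:2]@X,q[:,:2]@Y]
        print(n,nm,len(q),'ang',np.rad2deg(np.arctan2(l[1],l[0]))%180,'sx',np.percentile(p[:,0],[2,50,98]).round(1),'sy',np.percentile(p[:,1],[2,50,98]).round(1),'z',np.median(q[:,2]))
    # pegs: light points
    m=reg&(im.min(-1)>120)&(P[...,2]>132)&(P[...,2]<160)&(P[...,:2]@X<528)
    q=P[m];p=np.c_[q[:,:2]@X,q[:,:2]@Y,q[:,2]]; 
    print('peg tip'); print(p.round(0).tolist()[:60])
E
```

```text
side bar ang 77.51759 pos [617.1785  204.87967] 558.7862561233608 ends [229.17682342 229.98973352 444.47421939 448.80584956]
side left 119 ang 76.1482 sx [499.9 504.8 510.2] sy [356.6 387.1 418.7] z 183.6101936030335
side right 129 ang 78.251495 sx [500.2 504.5 510.4] sy [257.8 288.1 318.7] z 183.69119754285907
peg tip
[[500.0, 408.0, 160.0], [501.0, 410.0, 156.0], [501.0, 407.0, 157.0], [501.0, 404.0, 158.0], [502.0, 400.0, 159.0], [501.0, 411.0, 152.0], [499.0, 406.0, 156.0], [500.0, 404.0, 156.0], [500.0, 402.0, 157.0], [499.0, 397.0, 160.0], [500.0, 396.0, 159.0], [501.0, 392.0, 160.0], [501.0, 409.0, 150.0], [502.0, 407.0, 150.0], [500.0, 402.0, 154.0], [500.0, 400.0, 155.0], [500.0, 397.0, 155.0], [500.0, 394.0, 157.0], [501.0, 393.0, 156.0], [502.0, 391.0, 156.0], [500.0, 386.0, 160.0], [500.0, 409.0, 148.0], [500.0, 406.0, 149.0], [499.0, 402.0, 152.0], [501.0, 402.0, 150.0], [500.0, 397.0, 153.0], [500.0, 395.0, 154.0], [501.0, 394.0, 153.0], [499.0, 386.0, 157.0], [500.0, 384.0, 157.0], [500.0, 381.0, 159.0], [500.0, 379.0, 160.0], [499.0, 406.0, 147.0], [501.0, 406.0, 146.
[... 1602 characters left out ...]
0, 137.0], [522.0, 284.0, 140.0], [500.0, 387.0, 137.0], [500.0, 384.0, 140.0], [520.0, 287.0, 140.0], [520.0, 286.0, 138.0], [521.0, 284.0, 135.0], [498.0, 389.0, 137.0], [498.0, 386.0, 139.0], [498.0, 385.0, 138.0], [518.0, 290.0, 136.0], [518.0, 287.0, 140.0], [518.0, 285.0, 138.0], [519.0, 284.0, 137.0], [495.0, 387.0, 140.0], [496.0, 385.0, 140.0], [496.0, 385.0, 136.0], [516.0, 289.0, 137.0], [516.0, 287.0, 138.0], [516.0, 285.0, 137.0], [494.0, 388.0, 138.0], [494.0, 385.0, 139.0], [494.0, 383.0, 140.0], [491.0, 389.0, 139.0], [492.0, 387.0, 138.0], [492.0, 385.0, 139.0], [493.0, 384.0, 137.0], [489.0, 389.0, 137.0], [490.0, 386.0, 139.0], [490.0, 385.0, 137.0], [487.0, 388.0, 139.0]]
```

Both pack tops sit at z ≈ 184. The roller pack hangs on the low-y peg, centred near (555.5, 172.5) with yaw about -12.4°. The bin centre is near (527, -254) with yaw about +7.9°. I'll hover above the roller pack next.

arm_command:
  increments:
    - [21.6, -26, 3, 0, 0, -0.09, 0]
    - [21.6, -26, 3, 0, 0, -0.09, 0]
    - [21.6, -26, 3, 0, 0, -0.09, 0]
    - [21.6, -26, 3, 0, 0, -0.09, 0]
    - [21.6, -26, 3, 0, 0, -0.09, 0]
    - [21.6, -26, 3, 0, 0, -0.09, 0]
    - [21.6, -26, 3, 0, 0, -0.09, 0]
    - [21.6, -26, 3, 0, 0, -0.09, 0]

```text
time: 0.9
ee_pos: [382.7, 379.5, 255.0]
eef_rot: [-1.595, -2.706, 0.001]
force: [0.8, 1.5, -1.1]
width: 85.5
```

arm_command:
  increments:
    - [21.6, -26, 3, 0, 0, -0.09, 0]
    - [21.6, -26, 3, 0, 0, -0.09, 0]
    - [21.6, -26, 3, 0, 0, -0.09, 0]
    - [21.6, -26, 3, 0, 0, -0.09, 0]
    - [21.6, -26, 3, 0, 0, -0.09, 0]
    - [21.6, -26, 3, 0, 0, -0.09, 0]
    - [21.6, -26, 3, 0, 0, -0.09, 0]
    - [21.6, -26, 3, 0, 0, -0.09, 0]

```text
time: 1.7
ee_pos: [555.5, 171.6, 278.9]
eef_rot: [-2.446, -1.97, 0.001]
force: [-0.4, 0.2, -0.0]
width: 85.6
```

arm_command:
  increments:
    - [0, 0, 0, 0, 0, 0, 0]
    - [0, 0, 0, 0, 0, 0, 0]
    - [0, 0, 0, 0, 0, 0, 0]

```text
time: 2.0
ee_pos: [553.9, 173.4, 278.8]
eef_rot: [-2.441, -1.976, 0.002]
force: [-1.0, -0.6, -0.1]
width: 85.4
```

```bash
python3 - <<'E'
from h import *
s=state();print(s['time'],s['ee_pos'],s['eef_rot'],s['q'],s['force'])
M=R.from_rotvec(s['eef_rot']).as_matrix();print(M.round(3),'tooly ang',np.rad2deg(np.arctan2(M[1,1],M[0,1])))
im,d,c,E=grab('wrist'); P=cloud(d,c,E); np.savez('w0.npz',im=im,d=d,P=P)
cv2.imwrite('pics/w0.png',im[...,::-1])
a=np.deg2rad(-12.4); X=np.array([np.cos(a),np.sin(a)]);Y=np.array([-np.sin(a),np.cos(a)])
m=(d>0)&(im.max(-1)<110)&(P[...,2]>181)&(P[...,2]<188)
for nm,s in [('left',P[...,:2]@Y>338),('right',P[...,:2]@Y<338)]:
    q=P[m&s&(P[...,:2]@X<530)&(P[...,:2]@X>480)]
    if len(q)<20: print(nm,len(q));continue
    l=cv2.fitLine(q[:,:2].astype(np.float32),cv2.DIST_HUBER,0,.01,.01).ravel();p=np.c_[q[:,:2]@X,q[:,:2]@Y]
    print(nm,len(q),np.rad2deg(np.arctan2(l[1],l[0]))%180,np.percentile(p[:,0],[2,50,98]).round(1),np.percentile(p[:,1],[2,50,98]).round(1),np.median(q[:,2]))
E
```

```text
2.0 [553.94329936 173.39935347 278.79581718] [-2.44090801e+00 -1.97561806e+00  2.06108807e-03] [1.10723839e-01 4.16344203e-01 1.48926515e+00 4.56630261e-04
 1.23781868e+00 3.20503844e-01] [-0.99132199 -0.59363564 -0.13444518]
[[ 0.208  0.978 -0.002]
 [ 0.978 -0.208  0.   ]
 [-0.    -0.002 -1.   ]] tooly ang -12.028092299171032
left 1384 77.49519 [502.5 507.3 512.1] [357.9 390.1 418.3] 182.95424854985583
right 932 78.13925 [502.4 507.1 511.8] [258.9 290.4 318.7] 183.005527093737
```

View pics/w0.png

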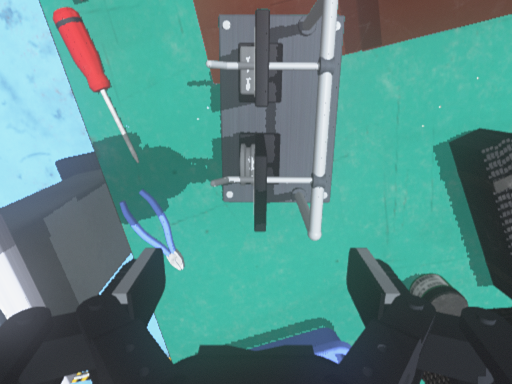

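The wrist view agrees with the fixed cameras: the roller pack's top edge is at column 260, rows 130–230, and the block pack is above it. Next I'll descend and grip.

arm_command:
  increments:
    - [1.8, -0.7, -15, 0, 0, -0.006, 0]
    - [0, 0, -15, 0, 0, 0, 0]
    - [0, 0, -15, 0, 0, 0, 0]
    - [0, 0, -15, 0, 0, 0, 0]
    - [0, 0, -15, 0, 0, 0, 0]
    - [0, 0, -15, 0, 0, 0, 0]
    - [0, 0, -14, 0, 0, 0, 0]
    - [0, 0, -14.5, 0, 0, 0, 0]

```text
time: 2.85
ee_pos: [555.9, 173.4, 160.4]
eef_rot: [-2.446, -1.971, 0.0]
force: [-0.3, -0.3, 0.1]
width: 85.6
```

arm_command:
  increments:
    - [0, 0, 0, 0, 0, 0, 0]
    - [0, 0, 0, 0, 0, 0, 0]
    - [0, 0, 0, 0, 0, 0, 0]

```text
time: 3.15
ee_pos: [557.2, 172.7, 161.7]
eef_rot: [2.447, 1.968, 0.002]
force: [0.2, 0.6, 0.1]
width: 85.3
```

```bash
python3 - <<'E'
from h import *
s=state();print(s['time'],s['ee_pos'],s['force'],s['qvel'].round(4))
im,d,c,E=grab('wrist'); cv2.imwrite('pics/w1.png',im[...,::-1])
E
```

```text
3.15 [557.17340307 172.70950165 161.66957255] [0.24345094 0.55993583 0.07844501] [-0.0038 -0.0048 -0.0045 -0.0007 -0.0011 -0.0013]
```

View pics/w1.png

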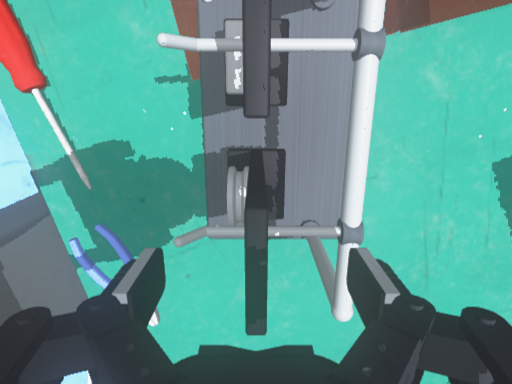

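The plate is centred between the fingers (column 257). I'll close now.

arm_command:
  increments:
    - [-0.5, 0, -1.5, 0, 0, 0, 0.5]
    - [0, 0, 0, 0, 0, 0, 0.8]
    - [0, 0, 0, 0, 0, 0, 1]
    - [0, 0, 0, 0, 0, 0, 1]
    - [0, 0, 0, 0, 0, 0, 1]
    - [0, 0, 0, 0, 0, 0, 1]
    - [0, 0, 0, 0, 0, 0, 1]
    - [0, 0, 0, 0, 0, 0, 1]
  force: 45

```text
time: 4.0
ee_pos: [556.6, 172.1, 159.5]
eef_rot: [2.449, 1.968, 0.001]
force: [0.0, -0.1, 0.1]
width: 9.0
```

arm_command:
  increments:
    - [0, 0, 0, 0, 0, 0, 1]
    - [0, 0, 0, 0, 0, 0, 1]
    - [0, 0, 0, 0, 0, 0, 1]

```text
time: 4.3
ee_pos: [556.6, 172.1, 159.5]
eef_rot: [2.449, 1.968, 0.001]
force: [0.6, -0.5, 1.1]
width: 8.9
```

```bash
python3 - <<'E'
from h import *
s=state();print(s['time'],s['ee_pos'],s['force'],s['moment'],s['width'])
im,d,c,E=grab('wrist'); cv2.imwrite('pics/w2.png',im[...,::-1])
E
```

```text
4.3 [556.59784128 172.10505996 159.45572038] [ 0.59728201 -0.48641466  1.12705074] [-0.05289533 -0.08473056  0.00663815] 8.863313362367961
```

View pics/w2.png

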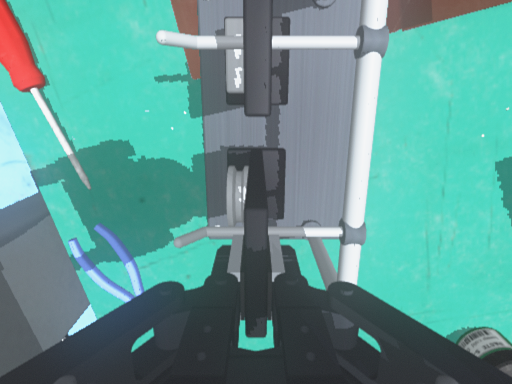

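The grip holds, with width 8.9 on the 10 mm plate. I'll lift 23 mm and check before sliding.

arm_command:
  increments:
    - [0, 0, 3, 0, 0, 0, 1]
    - [0, 0, 4, 0, 0, 0, 1]
    - [0, 0, 4, 0, 0, 0, 1]
    - [0, 0, 4, 0, 0, 0, 1]
    - [0, 0, 4, 0, 0, 0, 1]
    - [0, 0, 4, 0, 0, 0, 1]
    - [0, 0, 0, 0, 0, 0, 1]
    - [0, 0, 0, 0, 0, 0, 1]

```text
time: 5.15
ee_pos: [556.4, 172.1, 182.5]
eef_rot: [2.449, 1.968, 0.0]
force: [0.5, -0.7, -1.7]
width: 9.1
```

```bash
python3 - <<'E'
from h import *
s=state();print(s['time'],s['ee_pos'],s['force'],s['moment'],s['width'])
for n in ['side','wrist']:
    im,d,c,E=grab(n)
    if n=='side': im=cv2.resize(im[110:245,110:270],None,fx=4,fy=4,interpolation=cv2.INTER_CUBIC)
    cv2.imwrite(f'pics/{n}3.png',im[...,::-1])
E
```

```text
5.15 [556.37059656 172.14549599 182.47342162] [ 0.4848946  -0.69272153 -1.67046749] [-0.00382334 -0.02729199  0.04083076] 9.050720282747497
```

View pics/side3.png

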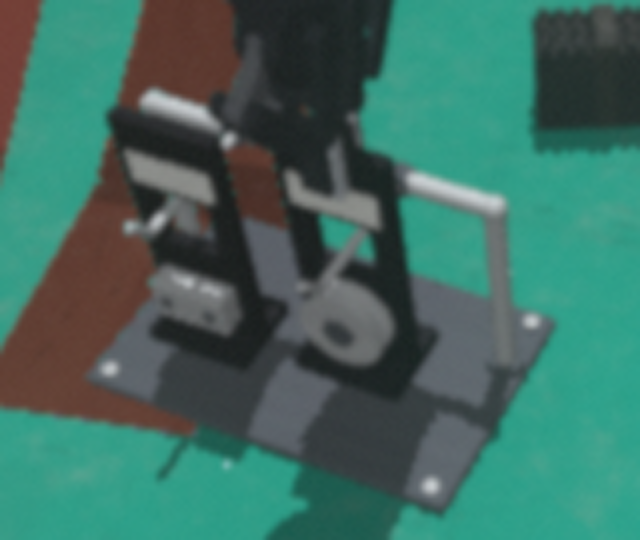

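View pics/wrist3.png

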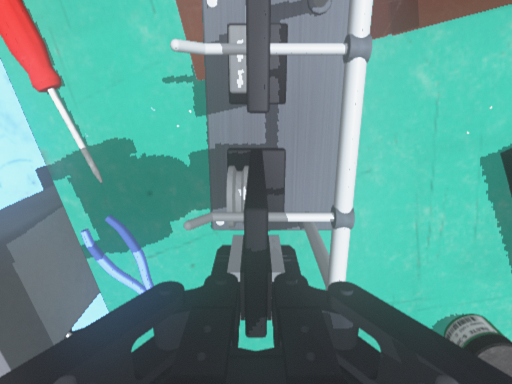

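The pack is lifted clear and upright: in the side view the peg now crosses the lower part of the hole. Now I'll slide it off.

arm_command:
  increments:
    - [-8, 1.8, 0, 0, 0, 0, 1]
    - [-11, 2.4, 0, 0, 0, 0, 1]
    - [-11, 2.4, 0, 0, 0, 0, 1]
    - [-12, 2.6, 0, 0, 0, 0, 1]
    - [-12, 2.6, 0, 0, 0, 0, 1]
    - [-12, 2.6, 0, 0, 0, 0, 1]
    - [-12, 2.6, 0, 0, 0, 0, 1]
    - [-10, 2.2, 0, 0, 0, 0, 1]

```text
time: 6.05
ee_pos: [467.0, 191.6, 182.4]
eef_rot: [-2.449, -1.968, 0.0]
force: [-0.5, -0.4, -0.1]
width: 8.9
```

```bash
python3 - <<'E'
from h import *
s=state();print(s['time'],s['ee_pos'],s['force'],s['moment'],s['width'],s['q'])
im,d,c,E=grab('side')
cv2.imwrite(f'pics/side4.png',cv2.resize(im[90:300,90:290],None,fx=2.8,fy=2.8,interpolation=cv2.INTER_CUBIC)[...,::-1])
E
```

```text
6.05 [467.0361322  191.60617264 182.39233582] [-0.47947712 -0.37164549 -0.13811422] [ 0.03307222  0.00769272 -0.01988418] 8.93707595884992 [1.67585181e-01 4.37994278e-01 1.78164240e+00 8.18894128e-05
 9.22245057e-01 3.84325661e-01]
```

View pics/side4.png

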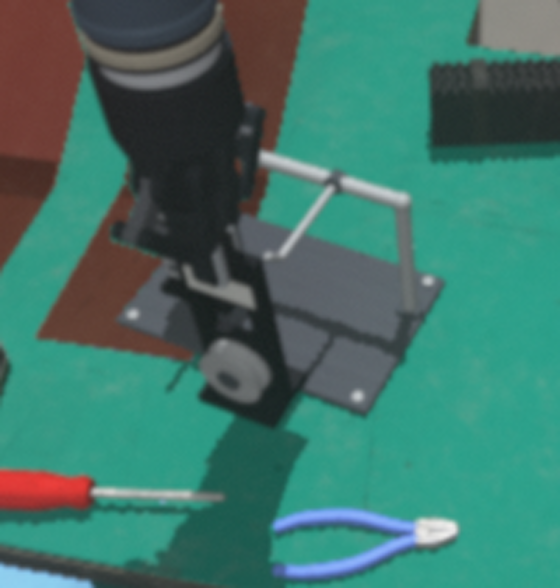

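The pack is off the peg. I'll raise it and carry it to the bin.

arm_command:
  increments:
    - [0, 0, 15, 0, 0, 0, 1]
    - [0, 0, 25, 0, 0, 0, 1]
    - [2, -10, 20, 0, 0, 0.01, 1]
    - [3, -20, 0, 0, 0, 0.02, 1]
    - [4, -30, 0, 0, 0, 0.025, 1]
    - [4, -30, 0, 0, 0, 0.025, 1]
    - [4, -30, 0, 0, 0, 0.025, 1]
    - [4, -30, 0, 0, 0, 0.025, 1]

```text
time: 6.9
ee_pos: [489.5, 40.2, 242.4]
eef_rot: [2.314, 2.124, 0.001]
force: [-0.2, -0.1, -1.1]
width: 9.1
```

arm_command:
  increments:
    - [4, -32, 0, 0, 0, 0.024, 1]
    - [4, -32, 0, 0, 0, 0.024, 1]
    - [4, -32, 0, 0, 0, 0.024, 1]
    - [4, -32, 0, 0, 0, 0.024, 1]
    - [4, -32, 0, 0, 0, 0.024, 1]
    - [4, -32, 0, 0, 0, 0.024, 1]
    - [4, -32, 0, 0, 0, 0.024, 1]
    - [4, -32, 0, 0, 0, 0.024, 1]

```text
time: 7.7
ee_pos: [521.4, -216.1, 242.3]
eef_rot: [2.101, 2.335, 0.0]
force: [0.5, 0.3, -1.9]
width: 9.3
```

arm_command:
  increments:
    - [4, -20, 0, 0, 0, 0.02, 1]
    - [2, -12, 0, 0, 0, 0.012, 1]
    - [1, -7.6, 0, 0, 0, 0, 1]
    - [0, 0, 0, 0, 0, 0, 1]
    - [0, 0, 0, 0, 0, 0, 1]
    - [0, 0, 0, 0, 0, 0, 1]

```text
time: 8.3
ee_pos: [528.1, -253.0, 242.3]
eef_rot: [-2.062, -2.369, -0.0]
force: [-0.5, -0.8, -1.4]
width: 8.7
```

```bash
python3 - <<'E'
from h import *
s=state();print(s['time'],s['ee_pos'],s['eef_rot'],s['force'],s['moment'],s['width'])
for n in ['side','top']:
    im,d,c,E=grab(n); cv2.imwrite(f'pics/{n}5.png',im[...,::-1])
E
```

```text
8.3 [ 528.12300884 -253.01237416  242.2846545 ] [-2.06248030e+00 -2.36861709e+00 -2.94846616e-04] [-0.47694338 -0.83309009 -1.35647686] [-0.06279331 -0.06561641  0.00041616] 8.682838137255393
```

View pics/side5.png

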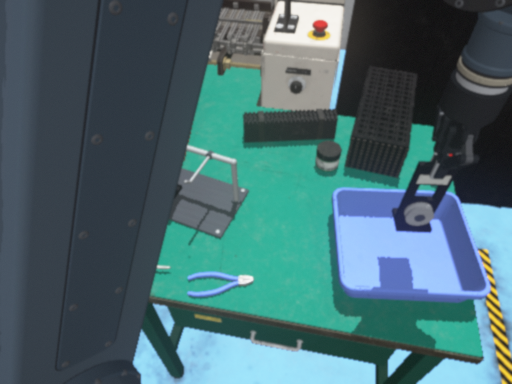

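View pics/top5.png

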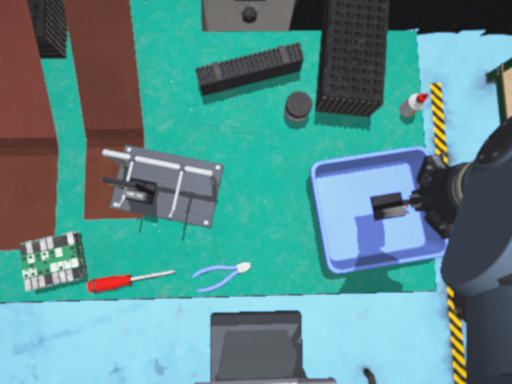

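The pack hangs upright over the bin's middle (foot near (390,205) in the top view) and the block pack is still on its peg. I'll lower it, slowly at the end.

arm_command:
  increments:
    - [0, 0, -9, 0, 0, 0, 1]
    - [0, 0, -15, 0, 0, 0, 1]
    - [0, 0, -18, 0, 0, 0, 1]
    - [0, 0, -18, 0, 0, 0, 1]
    - [0, 0, -17, 0, 0, 0, 1]
    - [0, 0, -14, 0, 0, 0, 1]
    - [0, 0, -9, 0, 0, 0, 1]
    - [0, 0, -3, 0, 0, 0, 1]

```text
time: 9.2
ee_pos: [527.7, -253.7, 138.0]
eef_rot: [-2.062, -2.367, 0.0]
force: [-0.4, 0.2, -1.5]
width: 9.3
```

arm_command:
  increments:
    - [0, 0, -1, 0, 0, 0, 1]
    - [0, 0, -1, 0, 0, 0, 1]
    - [0, 0, -1, 0, 0, 0, 1]
    - [0, 0, -1, 0, 0, 0, 1]

```text
time: 9.6
ee_pos: [528.7, -254.5, 135.9]
eef_rot: [2.063, 2.367, 0.0]
force: [0.3, 0.1, -0.9]
width: 9.1
```

```bash
python3 - <<'E'
from h import *
s=state();print(s['time'],s['ee_pos'],s['force'],s['moment'],s['width'])
im,d,c,E=grab('side'); P=cloud(d,c,E)
# foot top / roller bottom in bin region for clearance
cv2.imwrite('pics/side6.png',cv2.resize(im[130:310,320:500],None,fx=3.2,fy=3.2,interpolation=cv2.INTER_CUBIC)[...,::-1])
E
```

```text
9.6 [ 528.67649477 -254.48257474  135.85727277] [ 0.325771    0.07388755 -0.93895805] [-0.04935592  0.02708319  0.01830769] 9.139993546308121
```

View pics/side6.png

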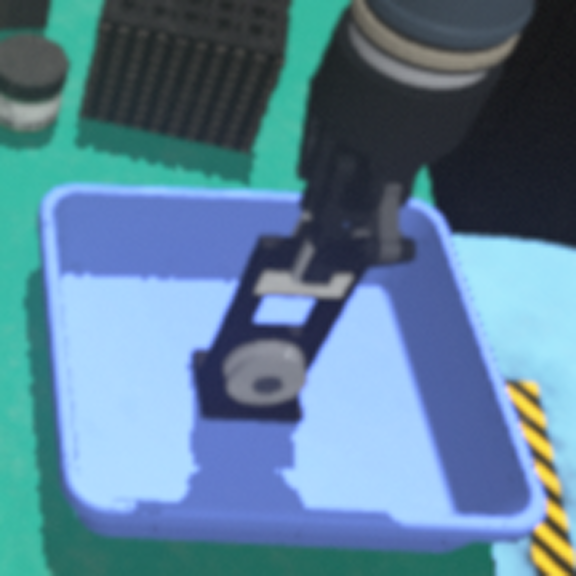

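Still about 3 mm above the floor, so I'll continue in fine steps.

arm_command:
  increments:
    - [0, 0, -1, 0, 0, 0, 1]
    - [0, 0, -0.5, 0, 0, 0, 1]
    - [0, 0, -0.5, 0, 0, 0, 1]
    - [0, 0, 0, 0, 0, 0, 1]

```text
time: 10.05
ee_pos: [528.3, -254.2, 133.2]
eef_rot: [-2.064, -2.368, 0.0]
force: [0.2, -0.3, -2.7]
width: 9.5
```

arm_command:
  increments:
    - [0, 0, -0.5, 0, 0, 0, 1]
    - [0, 0, 0, 0, 0, 0, 1]
    - [0, 0, 0, 0, 0, 0, 1]

```text
time: 10.35
ee_pos: [528.3, -254.2, 132.8]
eef_rot: [-2.064, -2.368, -0.0]
force: [-0.2, 0.4, -1.0]
width: 9.3
```

arm_command:
  increments:
    - [0, 0, -0.5, 0, 0, 0, 1]
    - [0, 0, 0, 0, 0, 0, 1]
    - [0, 0, 0, 0, 0, 0, 1]

```text
time: 10.65
ee_pos: [528.5, -254.3, 132.6]
eef_rot: [2.064, 2.368, 0.0]
force: [-0.2, 1.0, 1.6]
width: 9.0
```

arm_command:
  increments:
    - [0, 0, -0.5, 0, 0, 0, 1]
    - [0, 0, 0, 0, 0, 0, 1]
    - [0, 0, 0, 0, 0, 0, 1]

```text
time: 10.95
ee_pos: [528.7, -254.3, 132.6]
eef_rot: [2.064, 2.368, 0.0]
force: [-0.4, 1.5, 5.7]
width: 9.0
```

The foot is on the floor (about +5.7 N). I'll ease the press and open gradually.

arm_command:
  increments:
    - [0, 0, 0.4, 0, 0, 0, 1]
    - [0, 0, 0, 0, 0, 0, 0.85]
    - [0, 0, 0, 0, 0, 0, 0.8]
    - [0, 0, 0, 0, 0, 0, 0.7]
    - [0, 0, 0, 0, 0, 0, 0.6]
    - [0, 0, 0, 0, 0, 0, 0.5]
    - [0, 0, 0, 0, 0, 0, 0.5]
    - [0, 0, 0, 0, 0, 0, 0.5]
  force: 20

```text
time: 11.75
ee_pos: [528.4, -254.3, 132.2]
eef_rot: [2.064, 2.368, -0.0]
force: [0.3, -0.1, 0.1]
width: 42.5
```

```bash
python3 - <<'E'
from h import *
s=state();print(s['time'],s['ee_pos'],s['force'],s['width'])
im,d,c,E=grab('wrist'); cv2.imwrite('pics/w7.png',im[...,::-1])
E
```

```text
11.75 [ 528.35398372 -254.28080338  132.18202345] [ 0.25522953 -0.13678903  0.1487309 ] 42.47153213813265
```

View pics/w7.png

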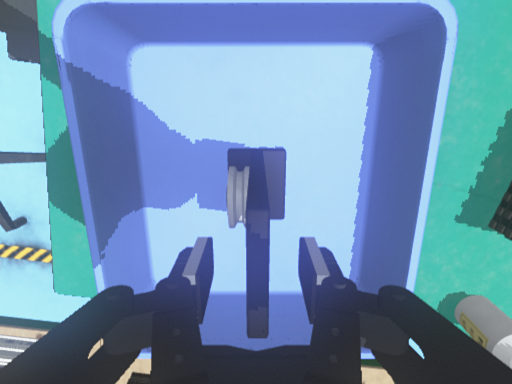

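The pack stands between the open fingers, centred at column 257. I'll retract straight up.

arm_command:
  increments:
    - [0, 0, 6, 0, 0, 0, 0.4]
    - [0, 0, 12, 0, 0, 0, 0.3]
    - [0, 0, 20, 0, 0, 0, 0.3]
    - [0, 0, 25, 0, 0, 0, 0.3]
    - [0, 0, 25, 0, 0, 0, 0.3]
    - [0, 0, 25, 0, 0, 0, 0.3]
    - [0, 0, 20, 0, 0, 0, 0.3]
    - [0, 0, 10, 0, 0, 0, 0.3]

```text
time: 12.6
ee_pos: [529.3, -254.9, 278.6]
eef_rot: [2.061, 2.364, 0.001]
force: [1.1, -0.4, -0.0]
width: 59.8
```

```bash
python3 - <<'E'
from h import *
s=state();print(s['time'],s['ee_pos'],s['force'],s['width'])
for n in ['side','top','wrist']:
    im,d,c,E=grab(n); cv2.imwrite(f'pics/{n}8.png',im[...,::-1]); P=cloud(d,c,E)
    m=(d>0)&(im.max(-1)<110)&(P[...,2]>145)&(P[...,2]<165)&(abs(P[...,0]-527)<50)&(abs(P[...,1]+254)<50)
    q=P[m]
    if len(q)>20: 
        r=cv2.minAreaRect(q[q[:,2]>154][:,:2].astype(np.float32)) if (q[:,2]>154).sum()>10 else None
        print(n,len(q),np.percentile(q[:,2],[50,95]),r)
E
```

```text
12.6 [ 529.2676017  -254.86607804  278.55909593] [ 1.06028163 -0.35886319 -0.00212742] 59.81182389549301
side 286 [155.2705333  157.79428856] ((526.9600830078125, -251.56039428710938), (10.949880599975586, 62.53158187866211), 8.326273918151855)
top 116 [158.01806502 160.14527867] ((529.7802734375, -252.87974548339844), (9.436612129211426, 61.39986038208008), 10.108671188354492)
```

View pics/side8.png

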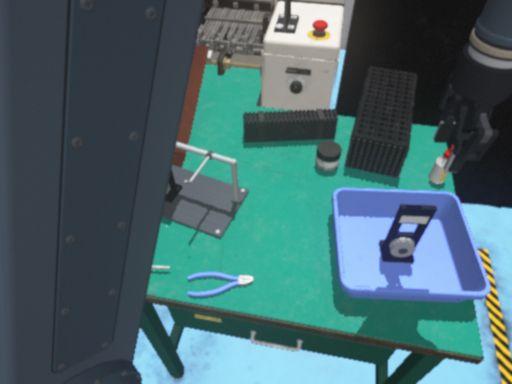

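View pics/top8.png

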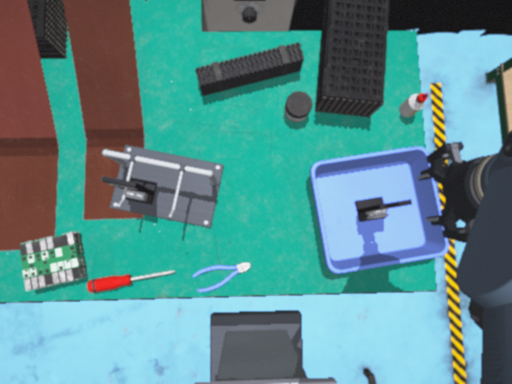

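The pack stands upright in the bin, with its top at z ≈ 157–158 where 3 + 154 = 157 is expected, and the block pack still hangs at (128,188) in the top view. I'll hand in.

arm_command:
  increments:
    - [0, 0, 0, 0, 0, 0, 0.3]
    - [0, 0, 0, 0, 0, 0, 0.3]
    - [0, 0, 0, 0, 0, 0, 0.3]

```text
time: 13.05
ee_pos: [527.9, -254.0, 274.1]
eef_rot: [-2.063, -2.366, 0.0]
force: [-0.2, -0.3, 1.1]
width: 59.7
```

```bash
python3 - <<'E'
from h import *
s=state(); print(s['time'],s['force'],abs(s['qvel']).max())
print(finish_job())
E
```

```text
13.05 [-0.16352308 -0.28463338  1.06361441] 0.00627086996350681
the job is handed in; nothing more can be done
None
```

The roller pack is standing upright on its foot near the middle of the blue bin, and the job was handed in at 13 s. I gripped it on the top strip, lifted it 23 mm, slid it about 90 mm off the peg and carried it over. I then lowered it until the foot touched the bin floor at about 6 N, and released it.

The last checks agreed:
- **Roller pack:** its top edge read z ≈ 155–158 (side camera) and 158–160 (top camera), against 157 expected for a pack standing on the floor. Its centre was about (528, -252), close to the bin's centre.
- **Block pack:** the top camera still shows it on its peg, apparently unmoved. In the side view the arm hides it.
- **Gripper:** it was open and about 115 mm above the pack, with the arm still. The force reading was about 1 N, which is at the noise level.

No check failed.

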